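Arm the finishing turntable and hold its dead-man lever at run

ROBOT

A 7-joint arm with a two-finger parallel gripper is mounted at the origin on the work surface. World frame = base frame: x ahead of the robot, y to its left, z up, the work surface at z = 0. Lengths are in m, angles in rad, forces in N, time in s.
With the tool pointing down it reaches from about 0.425 to 0.925 m from the base axis. Payload 6.8 kg.
Tool frame: the origin (TCP) lies between the finger pads; the fingertips stand 22 mm ahead of it and the grasp point (between the pads) lies 3 mm ahead of it; z points along the fingers, y is the line along which they close (so a half turn about z gives the same grasp; the last joint's range is limited). The gripper opens to 85 mm and grips with 20 to 120 N. Pads are 22 mm wide; open, the fingers measure 114 mm over their backs; the gripper's body (76 mm by 85 mm) begins 54 mm behind the grasp point. The pads swing forward as they close: fully open they stand 13 mm farther back than shut.
Start: joints at [1.12, 0.477, 0.022, 1.555, -0.011, 1.109, -0.083], TCP at [0.227, -0.636, 0.219] pointing down, gripper open.
Joint ranges: [-2.96, 2.96], [-0.34, 2.1], [-1.41, 1.46], [0.24, 2.44], [-1.37, 4.51], [0.17, 1.92], [-2.96, 2.96]. Speed limits (rad/s): [2.39, 2.39, 3.14, 3.14, 3.14, 3.14, 3.14].

INTERFACE

Orientations are given as a unit quaternion [w, x, y, z].
In Python, from station import bot gives the robot as it stands.
- The arm moves only by the tool servo_tool, never from a script. Its argument "motion" is a list that holds one entry, the list of rows, each a list of 5 numbers: the opening, from 0 (shut) to 1 (fully open), then the shift along the world's x, y, z each as a share of 0.04 m, from -1 to 1, then the turn about the world's z as a share of 0.12 rad, from -1 to 1. A call has 1 to 20 rows; each row shifts and turns the commanded pose from where the row before left it; what a row does not reach is not made up. A row lasts 1/10 s, in which the tool goes at most 50 mm and 8.59 degrees, less where a joint would pass 70% of its speed; a pose out of reach is approached as far as the arm can. A call with a number of a shift or a turn outside -1 to 1 is refused whole. A call with a gripper value outside its range is refused whole. The fingers move at their own pace and stop on an object; "newtons" is the grip in N (left out, the last holds). Time passes only in rows, so rows that do not move let the fingers close. It gives the time, the measured TCP pose, the force, the opening and the grip force at its end, in the units of the state.
- bot.get_obs(): the state, without advancing time (a new reading comes with each control period).
- bot.read_camera(name): name is "scene" or "top" or "wrist"; returns (picture, depth): 480x640x3 uint8, red, green, blue; 480x640 float32, m along the optical axis (not along the pixel's ray), 0 where there is no reading.
- bot.get_calibration(name): a dict with "fovy" (degrees; the focal length in pixels is half the picture's height over the tangent of half this angle, whatever the lens; pixels are square), "cx", "cy" (the principal point, pixels), "k1" (the pictures are not rectified: a ray, as slopes to the right and down, at radius r is drawn at 1 + k1 r^2 times it, then the intrinsics apply), "view" (4x4, takes a point from world to camera coordinates). Camera axes: x right, y down, z forward; pixel columns grow to the right and rows downward; lengths in m; the calibration is good to about 2 mm. A picture is of the moment at which its call begins: read the wrist's pose just before it. get_calibration takes no time and is no camera call; for the wrist camera it gives the pose at the moment of the call.
- bot.hand_in(): hands the job in; it is judged then, once.
The state is a dict: "t": time; "q": joint angles; "joint_vel": joint speeds; "joint_torque": joint torques, N m; "eef_pos": TCP position; "tool_rot": TCP orientation; "contact_force": force on the tool from outside, world axes, zero at the start; "torque": the same for the moment, N m; "gripper_width": opening from 0.0 (shut) to 1.0 (fully open); "grasp_force": force on a finger pad.
Only numpy, scipy, OpenCV 4.12 (cv2) and the standard library are available. Lean on these libraries where they do the work, as an engineer would, in place of code of your own. Each camera call takes 0.05 s, during which the arm holds its last target. There are 200 camera calls.

TASK

Get the finishing turntable running: first pull the red stop knob on the yellow box up and out to its stop and let go of it (it stays out), and only then press the yellow pad of the dead-man lever down with the fingertips until the dial needle stands in the green band. Never press on into the red. Finish while still holding the lever steady in the green, with the knob still out, and disturb nothing else on the bench.

Things in the scene. Friction and masses are not known exactly. Their poses are not given: they have to be found in the camera images.
- stop_box: yellow stop station bolted to the bench, 100 x 100 x 60 mm high, flat top; origin at the centre of its underside, z up. It and the grey run station may be on either side of the bench, turned up to about 30 degrees.
- knob_top (a point): centre of the flat top of the red stop knob, a round head 40 mm across and 24 mm tall (sides straight from 5 to 20 mm above its underside) on the middle of the yellow box. Pushed in, its top is 32 mm above the box's top (92 mm above the bench) and there is an 8 mm gap under the head; it pulls straight up. Needs about 9 N to pull; a detent holds it wherever it is left.
- stop_knob (a joint): how far the stop knob is pulled out, in m: 0 fully in, 0.020 at its stop (grows upwards). It starts between 0 and 0.003; pulled out means above 0.016.
- run_box: grey run station bolted to the bench, 150 (its x) x 190 (its y) x 45 mm high; origin at the centre of its underside, z up. On its top: the dead-man lever along its y, and a round white dial (86 mm across, centred at x +28, y -40 mm) whose black needle turns clockwise, 6 times as far as the lever; a green arc marks run, a red arc marks too far.
- lever_pad (a point): centre of the top face of the round yellow pad (42 mm across, 16 mm thick) at the free (+y) end of the lever, 130 mm from the pivot. At rest the top is 105 mm above the bench, at x -45, y +60 mm of the run station; it moves with the lever, going down about 13 mm per 0.1 rad. Nothing is above it.
- lever_hinge (a point): the lever's pivot, at x -45, y -70 mm of the run station and 95 mm above the bench, between two dark upright cheeks that reach 106 mm above the bench.
- run_lever (a joint): angle of the dead-man lever in rad: 0 released (level), grows as the pad is pressed down, 0.36 at its hard stop. Green band 0.15 to 0.25 (pad 19 to 32 mm down from rest; middle 26 mm), red from 0.32 (41 mm down). Spring: about 3 N on the pad to start, about 7 N in mid-green, about 10 N at the red; it springs back when let go.
- link_a: finished steel link standing at the far left of the bench, the nearer to the middle of two: barrel with a flat eye block on top, 68 mm thick, 143 mm tall; origin at the centre of its underside. Leave alone.
- handpiece: dark blue deburring handpiece, 130 mm long, 24 mm thick, lying in front of the robot in the middle; origin at the centre of its underside. Leave alone.
- tape_roll: cardboard-brown tape roll, 90 mm across, 25 mm high, lying on the left. Leave alone.
- paste_jar: white jar with blue lid, 64 mm across, 70 mm tall, on the right. Leave alone.
- sanding_block: cork sanding block, 50 x 100 x 30 mm, near the robot on the right. Leave alone.
Not all that is in view belongs to the job. There is more than one size of the stop_box; the one meant has the size given above.

How it is judged:
On the way, in this order (a step that is already met when the one before it is completed fails the run):
1. the stop knob is pulled out and let go (value of joint stop_knob above 0.016 m and contact force between stop_box and the fingers below 0.1 N), for 0.2 s.
2. the fingers hold the lever in the green band (value of joint run_lever between 0.15 and 0.25 rad and contact force between run_box and the fingers above 1.5 N and value of joint stop_knob above 0.016 m), for 0.5 s.
At the end, for the whole second after the job is handed in: Through the last second the fingers still press the lever (over 1.5 N), which stands still at 0.15 to 0.25 rad (needle in the green); the stop knob is out by more than 16 mm of its 20; the steel link, handpiece, tape, jar and sanding block are upright and within 30 mm of where they started (all of step 2 and velocity of joint run_lever between -0.1 and 0.1 rad/s and distance of each of link_a, handpiece, tape_roll, paste_jar, sanding_block from where it was at the start of the episode below 0.03 m and angle between each of link_a, handpiece, tape_roll, paste_jar, sanding_block's own z axis and vertical below 0.3 rad); the arm keeps its last pose, push and grip.
It fails at once if the lever is pressed into the red (beyond 0.32 rad) (value of joint run_lever above 0.32 rad).
It fails at once if the lever is pressed into the green while the stop knob is in (value of joint run_lever above 0.12 rad and value of joint stop_knob below 0.014 m).
It fails at once if a bystander is shoved more than 30 mm (distance of any of link_a, handpiece, tape_roll, paste_jar, sanding_block from where it was at the start of the episode above 0.03 m).
It also fails if it takes over 45 s, if anything falls off the work surface, if the arm or the gripper's body presses on something with over 40 N, if the wrist force passes 120 N, or if a joint passes its speed limit or range.

## Working session

There is one attempt and no reset: what is moved stays moved. The work goes in short steps, Python scripts to look and compute and a tool call to move; the robot and the scene stay as the last step left them, time stands still between calls to the robot, and variables do not carry over. Pictures are saved under pics/ and viewed, at most 10 in all, crops included, and the job is handed in when it is done.

Besides the shell and the picture viewer there is one more tool, called after "Emit:" in YAML: its name, and indented under it one key for each argument. servo_tool: Moves the arm, as the interface text tells. Shift numbers are shares of 0.04 m and turn numbers shares of 0.12 rad, none past 1 either way. Its arguments: {"type":"object","properties":{"motion":{"type":"array"},"newtons":{"type":"number"}},"required":["motion"]}

```bash
mkdir -p pics; cat > h.py <<'E'
import numpy as np, cv2
from station import bot
def snap(n):
    c=bot.get_calibration(n); im,d=bot.read_camera(n); return c,im,d
def rays(c,uv):
    f=240/np.tan(np.radians(c["fovy"])/2); V=np.array(c["view"])
    K=np.array([[f,0,c["cx"]],[0,f,c["cy"]],[0,0,1.]])
    p=cv2.undistortPoints(np.float64(uv).reshape(-1,1,2),K,np.array([c["k1"],0,0,0.])).reshape(-1,2)
    R=V[:3,:3]; o=-R.T@V[:3,3]
    return o,np.c_[p,np.ones(len(p))]@R   # ray scaled so z_cam=1
def onplane(c,uv,z):
    o,r=rays(c,uv); return o+r*((z-o[2])/r[:,2])[:,None]
def cloud(c,d):
    v,u=np.mgrid[:480,:640]; o,r=rays(c,np.c_[u.ravel(),v.ravel()])
    return (o+r*d.reshape(-1,1)).reshape(480,640,3)
def tri(c1,a,c2,b):
    o1,r1=rays(c1,[a]);o2,r2=rays(c2,[b]);A=np.c_[r1[0],-r2[0]]
    s=np.linalg.lstsq(A,o2-o1,rcond=None)[0];p,q=o1+s[0]*r1[0],o2+s[1]*r2[0]
    return (p+q)/2,np.linalg.norm(p-q)
def save(n,im): cv2.imwrite("pics/"+n+".png",im[:,:,::-1])
E
python3 - <<'E'
from h import *
import pickle
D={}
for n in("scene","top"):
    c,im,d=snap(n); D[n]=(c,im,d); save(n,im); print(n,{k:v for k,v in c.items() if k!="view"}, (-np.array(c["view"])[:3,:3].T@np.array(c["view"])[:3,3]).round(3))
pickle.dump(D,open("d.pkl","wb"))
E
```

```text
scene {'fovy': 48.369250372578776, 'cx': 319.8218861663408, 'cy': 237.32679151075055, 'k1': -0.0705249564413559} [1.275 1.075 1.078]
top {'fovy': 44.72620329309178, 'cx': 322.2601648674305, 'cy': 243.97793017338773, 'k1': 0.051873667802518335} [ 0.293 -0.007  1.522]
```

View pics/scene.png

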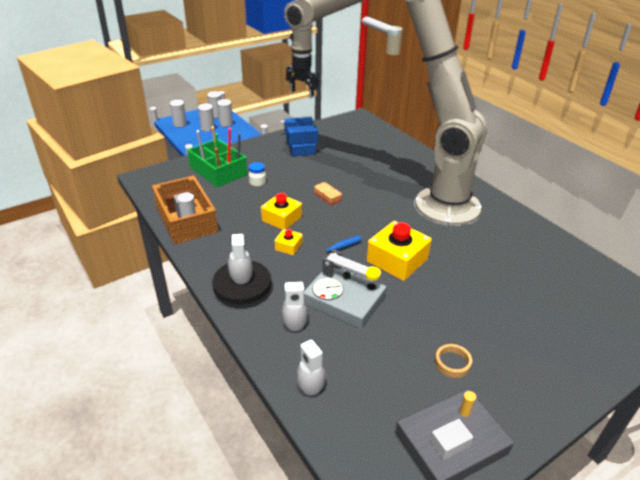

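View pics/top.png

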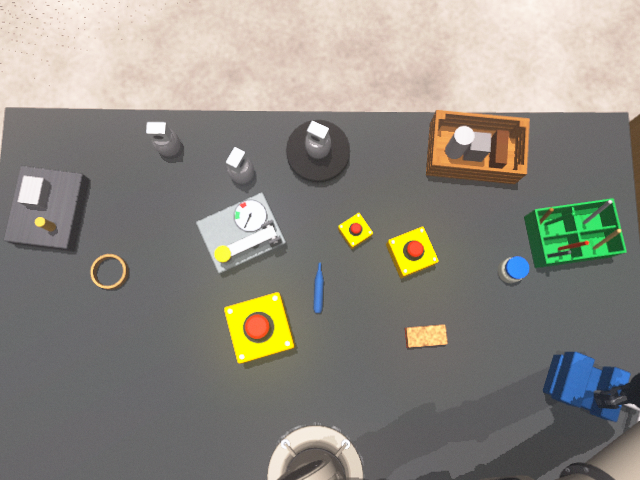

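The pictures show three yellow boxes with red knobs. In the top view they are small (355,231), medium (413,252) and large (260,328). The grey run station is at (241,232), with its yellow pad at (222,254), hinge near (272,236) and dial at (249,216). I'll choose the yellow box by measured size.

```bash
cat > m.py <<'E'
from h import *
import pickle
D=pickle.load(open("d.pkl","rb"))
def blobs(n,col,mn=25):
    c,im,d=D[n]; h=cv2.cvtColor(im,cv2.COLOR_RGB2HSV); H,S,V=h[...,0].astype(int),h[...,1],h[...,2]
    m={"y":(abs(H-28)<5)&(S>180)&(V>110),"r":((H<6)|(H>174))&(S>180)&(V>100)}[col].astype(np.uint8)
    N,L,st,ce=cv2.connectedComponentsWithStats(m)
    return [(ce[i],L==i) for i in range(1,N) if st[i,4]>=mn]
if __name__=="__main__":
    for n in("top","scene"):
        c,im,d=D[n]; P=cloud(c,d)
        for col in "yr":
            for ce,m in blobs(n,col):
                p=P[m&(d>0)]
                zt=np.percentile(p[:,2],90); t=p[p[:,2]>zt-.006]
                r=cv2.minAreaRect((t[:,:2]*1000).astype(np.float32))
                print(n,col,ce.round(1),m.sum(),"ztop",zt.round(3),"rect mm",np.round(r[0],0),np.round(r[1],0),round(r[2],1))
E
python3 m.py
```

```text
top y [355.1 229.6] 481 ztop 0.046 rect mm [ 609. -103.] [66. 66.] 34.0
top y [412.9 250.7] 1106 ztop 0.065 rect mm [ 550. -248.] [99. 99.] 22.0
top y [222.3 253.8] 187 ztop 0.109 rect mm [532. 229.] [38. 35.] 1.6
top y [258.3 327.4] 2485 ztop 0.089 rect mm [355. 137.] [139. 140.] 16.4
top r [355.5 228. ] 82 ztop 0.067 rect mm [ 608. -104.] [23. 21.] 41.1
top r [414.9 248.2] 174 ztop 0.099 rect mm [ 551. -249.] [35. 35.] 79.5
top r [580.1 243.8] 31 ztop 0.186 rect mm [ 549. -626.] [6. 4.] 87.4
scene y [280.5 207.2] 366 ztop 0.063 rect mm [ 555. -244.] [102. 103.] 24.3
scene y [399.5 243.3] 932 ztop 0.088 rect mm [359. 142.] [145. 141.] 16.9
scene y [287.7 239.5] 238 ztop 0.043 rect mm [614. -96.] [71. 70.] 38.5
scene y [373.  272.6] 144 ztop 0.106 rect mm [533. 234.] [44. 35.] 28.8
scene r [364.8   7.7] 95 ztop 0.395 rect mm [ -494. -1191.] [42. 26.] 52.5
scene r [468.4  31.1] 169 ztop 0.454 rect mm [-590. -562.] [25. 19.] 52.3
scene r [361.4  64.9] 477 ztop 0.241 rect mm [ -489. -1188.] [49. 28.] 53.4
scene r [546.2  59.8] 225 ztop 0.454 rect mm [-589. -146.] [22. 20.] 22.1
scene r [637.7 113.7] 46 ztop 0.354 rect mm [-587.  264.] [20.  4.] 38.8
scene r [280.7 198.6] 89 ztop 0.096 rect mm [ 557. -244.] [36. 33.] 36.9
scene r [401.  231.6] 253 ztop 0.133 rect mm [359. 143.] [51. 45.] 40.8
scene r [288.2 233.7] 43 ztop 0.063 rect mm [611. -96.] [31. 16.] 59.8
```

Candidates by knob pixel: small (355,229), 66 mm wide; medium (413,251), 99 mm and about 63 mm high; large (258,327), 140 mm. Only the medium one fits 100 x 100 x 60. Next I'll check it with a crop and triangulate.

```bash
python3 - <<'E'
from m import *
from scipy.spatial.transform import Rotation as R
ct,it,_=D["top"]; cs,_,_=D["scene"]
print("knob tri",tri(ct,(414.9,248.2),cs,(280.7,198.6)))
print("pad tri",tri(ct,(222.3,253.8),cs,(373,272.6)))
print("knob plane .093",onplane(ct,[(414.9,248.2)],.093),"pad .105",onplane(ct,[(222.3,253.8)],.105))
o=bot.get_obs(); w,x,y,z=o["tool_rot"]; M=R.from_quat([x,y,z,w]).as_matrix(); print(M.round(3),o["t"],o["eef_pos"],o["contact_force"])
save("crop",cv2.resize(np.hstack([it[190:310,180:300],it[190:310,350:470]]),None,fx=3,fy=3,interpolation=cv2.INTER_CUBIC))
E
```

```text
knob tri (array([ 0.55160438, -0.24909478,  0.08234449]), np.float64(0.001127038647262118))
pad tri (array([0.53165889, 0.23000505, 0.09889175]), np.float64(0.0021172225533368258))
knob plane .093 [[ 0.55014395 -0.24765701  0.093     ]] pad .105 [[0.53142026 0.228285   0.105     ]]
[[ 0.942  0.336 -0.001]
 [ 0.336 -0.942  0.002]
 [-0.    -0.002 -1.   ]] 0.1 [ 0.22668677 -0.63521529  0.21851622] [ 0.32725644 -1.01056842  0.49395502]
```

View pics/crop.png

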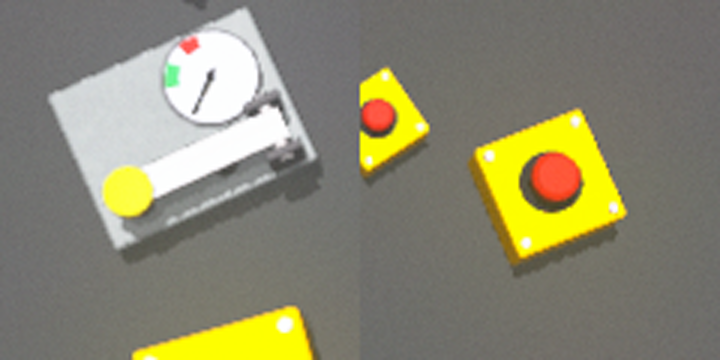

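The crop shows the medium box at crop (550,185) with its 4 screws and knob, and the station's pad at (127,190) with a released needle. The knob is near (0.551,-0.248). I'll move above it and check with the wrist camera.

Emit:
servo_tool:
  motion:
    - [[1,0.3,0.4,0,0],[1,0.68,0.81,0,0],[1,0.68,0.81,0,0],[1,0.68,0.81,0,0],[1,0.68,0.81,0,0],[1,0.68,0.81,0,0],[1,0.68,0.81,0,0],[1,0.68,0.81,0,0],[1,0.68,0.81,0,0],[1,0.68,0.81,0,0],[1,0.68,0.81,0,0],[1,0.68,0.81,0,0],[1,0.3,0.4,0,0],[1,0,0,0,0],[1,0,0,0,0]]
  newtons: 40

```text
t: 1.6
eef_pos: [0.5497, -0.2464, 0.2191]
tool_rot: [-0.0, 0.985, 0.171, -0.0]
contact_force: [-0.5, -0.3, 0.9]
gripper_width: 1.003
grasp_force: 0.0
```

```bash
cat > w.py <<'E'
from m import *
import sys
c,im,d=snap("wrist"); D["wrist"]=(c,im,d); save(sys.argv[1],im); P=cloud(c,d)
o=bot.get_obs(); print(o["t"],np.round(o["eef_pos"],4),np.round(o["contact_force"],1))
for col in "ry":
    for ce,m in blobs("wrist",col,300):
        p=P[m&(d>0)]; zt=np.percentile(p[:,2],80); t=p[abs(p[:,2]-zt)<.004]
        r=cv2.minAreaRect((t[:,:2]*1000).astype(np.float32))
        print(col,ce.round(1),m.sum(),"z",zt.round(4),np.round(r[0],1),np.round(r[1],1),"plane",onplane(c,[ce],zt).round(4))
E
python3 w.py w1
```

```text
1.65 [ 0.5492 -0.2477  0.2192] [ 0.   0.5 -0.3]
r [140.3  66.4] 1262 z 0.0628 [ 606.7 -101.5] [26.3 25. ] plane [[ 0.6069 -0.1025  0.0628]]
r [308.4 221. ] 2545 z 0.0957 [ 548.8 -246.2] [38.1 38.2] plane [[ 0.551  -0.2454  0.0957]]
y [350.8 178.7] 421 z 0.0606 [ 563.3 -262.3] [82.8 55.4] plane [[ 0.584  -0.2671  0.0606]]
```

View pics/w1.png

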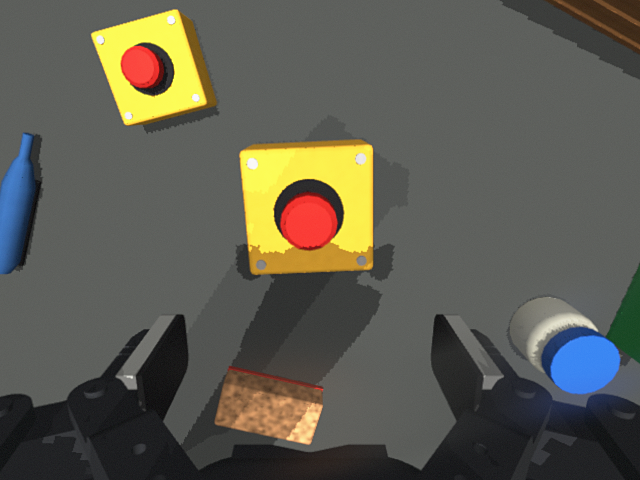

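The box (250-370, 145-270) and knob (308,221) sit under the gripper, squarely between the fingers, with nothing else in the way. Knob is at (0.549,-0.2465), top about 94 mm. I'll descend and close.

Emit:
servo_tool:
  motion:
    - [[1,0,0.03,-0.65,0],[1,0,0,-0.65,0],[1,0,0,-0.65,0],[1,0,0,-0.65,0],[1,0,0,-0.45,0],[1,0,0,-0.2,0],[1,0,0,0,0],[0.2,0,0,0,0],[0.2,0,0,0,0],[0.2,0,0,0,0],[0.2,0,0,0,0],[0.2,0,0,0,0],[0.2,0,0,0,0]]
  newtons: 40

```text
t: 2.95
eef_pos: [0.5502, -0.2461, 0.0896]
tool_rot: [0.0, 0.985, 0.171, 0.0]
contact_force: [0.0, 0.1, -0.2]
gripper_width: 0.198
grasp_force: 0.0
```

```bash
python3 w.py w2; python3 - <<'E'
from h import *
c,im,d=snap("scene"); save("s2",cv2.resize(im[100:300,180:420],None,fx=3,fy=3))
E
```

```text
3.0 [ 0.5501 -0.2461  0.0895] [-0.6  0.1 -0.3]
r [21.6 35.8] 2983 z 0.0627 [ 606.9 -105.4] [26.1 18.1] plane [[ 0.6077 -0.1062  0.0627]]
r [308.1 295.4] 5844 z 0.0955 [ 550.1 -247. ] [38.5 35.8] plane [[ 0.5551 -0.2441  0.0955]]
y [115.9  67.1] 316 z 0.041 [ 607.6 -133.6] [49.5 23.6] plane [[ 0.6079 -0.1334  0.041 ]]
y [328.6 176.7] 630 z 0.0605 [ 595.7 -239.2] [ 5.  47.8] plane [[ 0.5967 -0.2387  0.0605]]
y [406.3 235.2] 464 z 0.0605 [ 582.3 -275.5] [57.5 21.8] plane [[ 0.5835 -0.2816  0.0605]]
y [208.6 256.7] 353 z 0.0607 [ 550.1 -195.6] [54. 19.] plane [[ 0.5429 -0.1991  0.0607]]
```

View pics/w2.png

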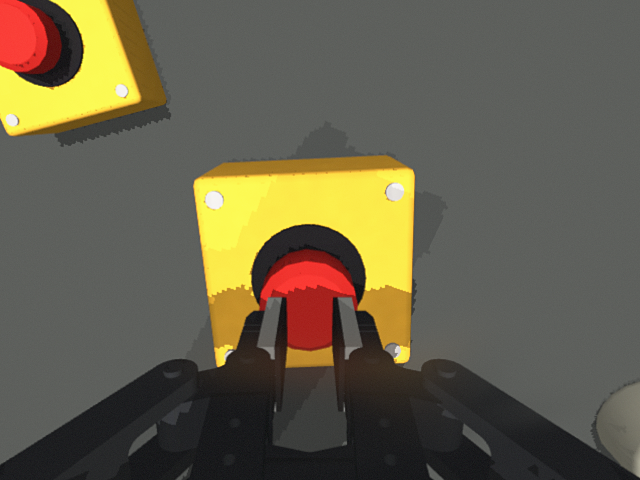

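View pics/s2.png

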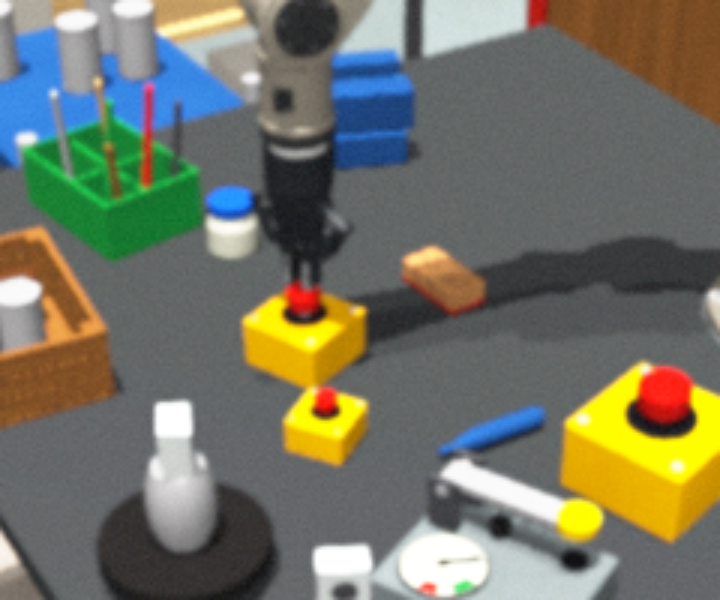

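The fingers closed without touching, and in the wrist view they end over the knob (tips near rows 297-300), so they look too high. I'll measure the fingertips from depth.

```bash
python3 - <<'E'
from h import *
c,im,d=snap("wrist"); P=cloud(c,d)
for v in (290,300,305,310,320,340,360):
    print(v,[(u,P[v,u].round(3).tolist()) for u in (258,270,280,340,346,358)])
m=(P[...,0]>.5)&(P[...,2]>.1)&(P[...,2]<.16); m[:, :200]=0;m[:,420:]=0
print(P[m][:,2].min(), np.percentile(P[m],[1,50,99],axis=0).round(3))
for z in(.068,.08,.09,.1,.11):
    V=np.array(c["view"]);p=V@[.5501,-.2461,z,1];f=240/np.tan(np.radians(c["fovy"])/2);print(z,(p[:2]/p[2]*f+[c["cx"],c["cy"]]).round(0),p[2].round(3))
E
```

```text
290 [(258, [0.536, -0.226, 0.063]), (270, [0.551, -0.23, 0.094]), (280, [0.554, -0.233, 0.096]), (340, [0.561, -0.255, 0.095]), (346, [0.562, -0.258, 0.094]), (358, [0.551, -0.27, 0.063])]
300 [(258, [0.531, -0.227, 0.063]), (270, [0.554, -0.23, 0.108]), (280, [0.555, -0.233, 0.107]), (340, [0.563, -0.253, 0.109]), (346, [0.564, -0.255, 0.109]), (358, [0.546, -0.272, 0.062])]
305 [(258, [0.527, -0.228, 0.061]), (270, [0.555, -0.23, 0.112]), (280, [0.556, -0.234, 0.112]), (340, [0.563, -0.253, 0.113]), (346, [0.563, -0.255, 0.112]), (358, [0.544, -0.273, 0.063])]
310 [(258, [0.525, -0.229, 0.061]), (270, [0.555, -0.231, 0.116]), (280, [0.556, -0.234, 0.116]), (340, [0.563, -0.253, 0.117]), (346, [0.563, -0.255, 0.115]), (358, [0.541, -0.275, 0.061])]
320 [(258, [0.549, -0.228, 0.115]), (270, [0.555, -0.231, 0.123]), (280, [0.555, -0.234, 0.122]), (340, [0.562, -0.252, 0.123]), (346, [0.563, -0.254, 0.124]), (358, [0.561, -0.26, 0.116])]
340 [(258, [0.55, -0.229, 0.129]), (270, [0.556, -0.232, 0.136]), (280, [0.557, -0.235, 0.136]), (340, [0.562, -0.252, 0.134]), (346, [0.562, -0.254, 0.135]), (358, [0.564, -0.257, 0.136])]
360 [(258, [0.555, -0.23, 0.147]), (270, [0.557, -0.233, 0.148]), (280, [0.553, -0.237, 0.14]), (340, [0.558, -0.253, 0.139]), (346, [0.559, -0.254, 0.14]), (358, [0.564, -0.256, 0.146])]
0.1006293762696081 [[ 0.538 -0.272  0.106]
 [ 0.556 -0.251  0.144]
 [ 0.567 -0.218  0.16 ]]
0.068 [309. 281.] 0.19
0.08 [309. 292.] 0.179
0.09 [309. 302.] 0.169
0.1 [309. 313.] 0.16
0.11 [309. 326.] 0.15
```

The fingertips actually stand near z = 0.106, about 17 mm above the reported TCP rather than 22 mm below it. The knob's height agrees across all views, so I trust this. I'll open, go 28 mm lower and re-measure the tips at partial opening.

Emit:
servo_tool:
  motion:
    - [[0.8,0,0,0,0],[0.8,0,0,0,0],[0.8,0,0,0,0],[0.8,0,0,0,0],[0.8,0,0,-0.2,0],[0.8,0,0,-0.25,0],[0.7,0,0,-0.25,0],[0.7,0,0,0,0],[0.7,0,0,0,0]]

```text
t: 4.0
eef_pos: [0.5498, -0.2459, 0.0607]
tool_rot: [-0.0, 0.985, 0.171, -0.0]
contact_force: [0.7, 0.6, 0.7]
gripper_width: 0.7
grasp_force: 0.0
```

```bash
cat > tips.py <<'E'
from h import *
c,im,d=snap("wrist"); P=cloud(c,d); save("w3",im); o=bot.get_obs()
m=(np.linalg.norm(P[...,:2]-np.array(o["eef_pos"])[:2],axis=2)<.07)&(P[...,2]<.2)&(im.max(2)-im.min(2).astype(int)<45)&(P[...,2]>.066)&(d>0)
m=cv2.erode(m.astype(np.uint8),np.ones((5,5)))>0
p=P[m]; print(o["t"],np.round(o["eef_pos"],4),o["contact_force"])
for s in(-1,1):
    y=(p[:,:2]-np.array(o["eef_pos"])[:2])@np.array([.336,-.942]); q=p[y*s>0.01]
    print(s,len(q),np.sort(q[:,2])[[0,10,50]].round(3),q[np.argsort(q[:,2])[:50]].mean(0).round(3))
E
python3 tips.py
```

```text
4.05 [ 0.5501 -0.2461  0.0612] [-0.43678521  0.23500759 -0.2178631 ]
-1 21151 [0.083 0.084 0.085] [ 0.544 -0.216  0.084]
1 21817 [0.081 0.083 0.084] [ 0.561 -0.274  0.083]
```

View pics/w3.png

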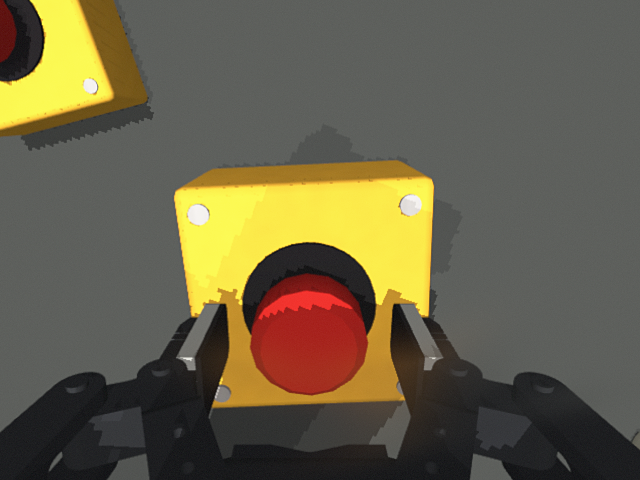

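The fingers now straddle the knob (308,335), clear on both sides, with tips about 82 mm high. I'll go 8 mm lower and grip.

Emit:
servo_tool:
  motion:
    - [[0.7,0,0,-0.2,0],[0.7,0,0,0,0],[0.3,0,0,0,0],[0.3,0,0,0,0],[0.3,0,0,0,0],[0.3,0,0,0,0],[0.3,0,0,0,0]]
  newtons: 40

```text
t: 4.75
eef_pos: [0.5499, -0.2457, 0.0534]
tool_rot: [-0.0, 0.985, 0.171, -0.0]
contact_force: [-1.6, 2.0, 2.0]
gripper_width: 0.452
grasp_force: 40.3
```

Gripped. Now I pull up 18 mm slowly.

Emit:
servo_tool:
  motion:
    - [[0.3,0,0,0.09,0],[0.3,0,0,0.09,0],[0.3,0,0,0.09,0],[0.3,0,0,0.09,0],[0.3,0,0,0.09,0],[0.3,0,0,0,0]]

```text
t: 5.35
eef_pos: [0.5499, -0.2458, 0.0713]
tool_rot: [-0.0, 0.985, 0.171, -0.0]
contact_force: [1.2, 2.8, -9.8]
gripper_width: 0.451
grasp_force: 46.6
```

Emit:
servo_tool:
  motion:
    - [[0.3,0,0,0.04,0],[0.3,0,0,0.04,0],[0.3,0,0,0,0]]

```text
t: 5.65
eef_pos: [0.5497, -0.2457, 0.0716]
tool_rot: [-0.001, 0.985, 0.171, -0.0]
contact_force: [10.7, -0.5, -34.6]
gripper_width: 0.448
grasp_force: 46.3
```

At the stop (force jumped to 35 N). I'll relax, open, wait, rise and check.

Emit:
servo_tool:
  motion:
    - [[0.3,0,0,-0.06,0],[0.75,0,0,0,0],[0.75,0,0,0,0],[0.75,0,0,0,0],[0.75,0,0,0,0],[0.75,0,0,0,0],[0.75,0,0,0,0],[0.75,0,0,0.5,0],[0.75,0,0,0.9,0],[0.75,0,0,0.9,0],[0.75,0,0,0.9,0],[0.75,0,0,0.5,0],[0.75,0,0,0,0],[0.75,0,0,0,0]]

```text
t: 7.05
eef_pos: [0.55, -0.2461, 0.2202]
tool_rot: [0.0, 0.985, 0.171, 0.0]
contact_force: [-0.2, -0.5, -0.7]
gripper_width: 0.755
grasp_force: 0.0
```

```bash
python3 w.py w4
```

```text
7.1 [ 0.5494 -0.246   0.2193] [ 0.6  0.1 -0.9]
r [140.9  67.6] 1248 z 0.0628 [ 606.6 -101.8] [25.4 25.6] plane [[ 0.6069 -0.1024  0.0628]]
r [308.5 227.6] 2799 z 0.113 [ 549.  -246.3] [37.9 38.4] plane [[ 0.5512 -0.2452  0.113 ]]
y [349.4 175.1] 374 z 0.0605 [ 581.6 -271.6] [104.3  50.1] plane [[ 0.5865 -0.2652  0.0605]]
```

The knob top is now at 113 mm, up from about 95, so it's out at its stop and stays. Now to the lever pad, with the gripper shut.

Emit:
servo_tool:
  motion:
    - [[0,0,0.4,0,0],[0,0,0.9,0,0],[0,0,0.9,0,0],[0,0,0.9,0,0],[0,0,0.9,0,0],[0,0,0.9,0,0],[0,0,0.9,0,0],[0,0,0.9,0,0],[0,-0.15,0.9,0,0],[0,-0.15,0.9,0,0],[0,-0.15,0.9,0,0],[0,0,0.9,0,0],[0,0,0.9,0,0],[0,0,0.7,0,0],[0,0,0,0,0],[0,0,0,0,0],[0,0,0,0,0]]

```text
t: 8.8
eef_pos: [0.5316, 0.2287, 0.2194]
tool_rot: [0.001, 0.985, 0.17, -0.001]
contact_force: [0.1, -1.4, 0.9]
gripper_width: 0.004
grasp_force: 0.0
```

```bash
python3 w.py w5
```

```text
8.85 [0.5319 0.2284 0.2197] [ 0.8 -0.8 -0.7]
r [423.9  49.8] 323 z 0.0524 [666.1 191.1] [10.7 17.1] plane [[0.6664 0.191  0.0524]]
```

View pics/w5.png

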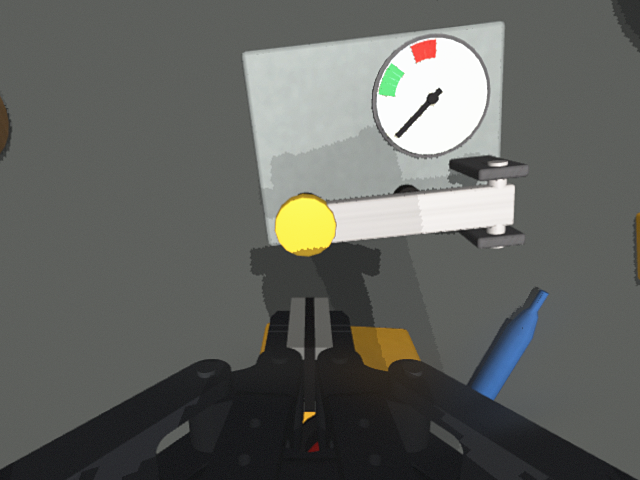

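The wrist view shows the pad at (306,225), the shut fingers below it, and the needle at rest with green at (392,80).

```bash
python3 - <<'E'
from h import *
c,im,d=snap("wrist"); P=cloud(c,d)
h=cv2.cvtColor(im,cv2.COLOR_RGB2HSV); m=(abs(h[...,0].astype(int)-28)<6)&(h[...,1]>150)&(P[...,2]>.09)&(P[...,2]<.12); m[260:]=0
p=P[m]; print(m.sum(),np.median(p[:,2]),cv2.minAreaRect((p[:,:2]*1000).astype(np.float32)))
(u,v),r=cv2.minEnclosingCircle(np.argwhere(m)[:,::-1].astype(np.float32)); print(u,v,r,onplane(c,[(u,v)],.105))
print([ (v,P[v,300].round(3),P[v,320].round(3)) for v in (296,299,302,306)])
E
```

```text
2604 0.105583934914033 ((531.1954956054688, 231.35861206054688), (38.80807113647461, 39.63777160644531), 18.922033309936523)
304.6435546875 224.82177734375 30.86568260192871 [[0.53206749 0.23156983 0.105     ]]
[(296, array([0.435, 0.204, 0.   ]), array([ 0.442,  0.185, -0.001])), (299, array([0.54 , 0.235, 0.239]), array([0.542, 0.228, 0.238])), (302, array([0.54 , 0.234, 0.24 ]), array([0.542, 0.228, 0.24 ])), (306, array([0.54 , 0.234, 0.243]), array([0.542, 0.228, 0.243]))]
```

Pad at (0.5315, 0.2315), 105.5 mm high. Tips at about 237 mm. I'll descend to roughly 10 mm above it.

Emit:
servo_tool:
  motion:
    - [[0,0,0.07,-0.4,0],[0,0,0,-0.7,0],[0,0,0,-0.8,0],[0,0,0,-0.7,0],[0,0,0,-0.4,0],[0,0,0,0,0],[0,0,0,0,0]]

```text
t: 9.6
eef_pos: [0.5325, 0.2321, 0.1006]
tool_rot: [0.0, 0.985, 0.17, 0.0]
contact_force: [-0.1, -0.2, -0.3]
gripper_width: 0.0
grasp_force: 0.0
```

Emit:
servo_tool:
  motion:
    - [[0,0,0,-0.1,0],[0,0,0,-0.1,0],[0,0,0,-0.1,0],[0,0,0,0,0]]

```text
t: 10.0
eef_pos: [0.5327, 0.2331, 0.0885]
tool_rot: [-0.0, 0.985, 0.171, 0.001]
contact_force: [0.4, 0.8, 2.2]
gripper_width: 0.002
grasp_force: 1.5
```

Contact at TCP z of about 0.0885, as predicted. I'll press 22 mm in small steps.

Emit:
servo_tool:
  motion:
    - [[0,0,0,-0.1,0],[0,0,0,-0.1,0],[0,0,0,-0.1,0],[0,0,0,-0.1,0],[0,0,0,-0.1,0],[0,0,0,-0.05,0],[0,0,0,0,0],[0,0,0,0,0]]

```text
t: 10.8
eef_pos: [0.5331, 0.2323, 0.0666]
tool_rot: [0.0, 0.985, 0.17, 0.001]
contact_force: [0.8, -1.3, 7.9]
gripper_width: 0.001
grasp_force: 3.5
```

```bash
python3 - <<'E'
from h import *
c,im,d=snap("wrist"); save("w6",im); P=cloud(c,d); print(bot.get_obs()["eef_pos"],bot.get_obs()["contact_force"])
E
```

```text
[0.53312261 0.23232219 0.06661923] [ 1.73745128 -0.73035535  6.69750009]
```

View pics/w6.png

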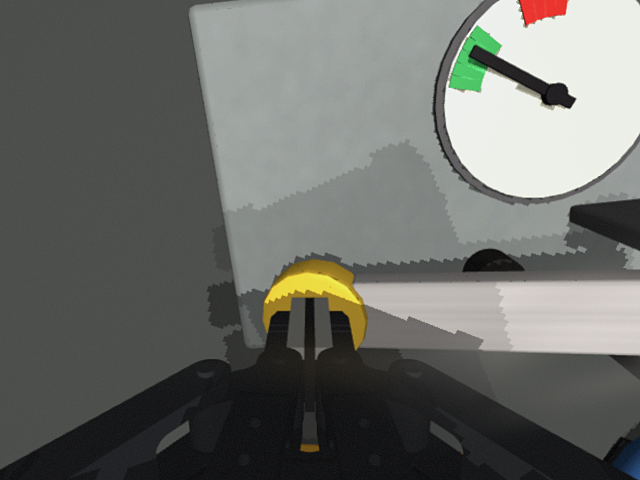

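The needle tip (475,52) stands in the middle of the green arc (455-500, 28-92), at about 7 N. I'll hold 0.8 s and then hand in.

Emit:
servo_tool:
  motion:
    - [[0,0,0,0,0],[0,0,0,0,0],[0,0,0,0,0],[0,0,0,0,0],[0,0,0,0,0],[0,0,0,0,0],[0,0,0,0,0],[0,0,0,0,0]]

```text
t: 11.65
eef_pos: [0.5331, 0.2323, 0.0667]
tool_rot: [0.0, 0.985, 0.17, 0.001]
contact_force: [1.2, -1.1, 7.5]
gripper_width: 0.001
grasp_force: 3.5
```

```bash
python3 -c "
from station import bot
print(bot.get_obs()['contact_force'],bot.hand_in())"
```

```text
the job is handed in; nothing more can be done
[ 1.17762316 -1.11610524  7.53367336] None
```

I handed the job in at about 11.7 s with the stop knob pulled to its stop and released, and the fingertips holding the lever at about 7.5 N with the needle mid-green; the hand-in returned no verdict.

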